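# Wall in the test pot: pinwheel course of kiln bricks and lid

### The arm

A 6-joint arm with a two-finger parallel gripper is mounted at the origin on the work surface. World frame = base frame: x ahead of the robot, y to its left, z up, the work surface at z = 0. Lengths are in mm, angles in degrees, forces in N, time in s.
With the tool pointing down it reaches from about 300 to 850 mm from the base axis. Payload 4.2 kg.
Tool frame: the origin (TCP) lies midway between the tips of the shut fingers; the grasp point (between the pads) lies 19 mm behind it; z points along the fingers, y is the line along which they close (so a half turn about z gives the same grasp; the last joint's range is limited). The gripper opens to 91 mm and grips with 3 to 60 N. Pads are 32 mm wide; open, the fingers measure 118 mm over their backs; the gripper's body (76 mm by 178 mm) begins 60 mm behind the grasp point.
Start: joints at [-1.146, 18.312, 89.639, -0, 72.044, -1.146], TCP at [575.016, 0, 213.976] pointing down, gripper open.
Joint ranges: [-177.97, 177.97], [-48.28, 115.42], [12.27, 149.76], [-77.06, 257.06], [2.81, 150.46], [-146.56, 146.56]. Speed limits (degrees/s): [147.25, 147.25, 180, 180, 180, 180].

### API

Orientations are given as [roll, pitch, yaw] about the fixed x, y, z axes, in that order (R = Rz(yaw) Ry(pitch) Rx(roll)).
In Python, from workcell import env gives the robot as it stands.
- The arm moves only by the tool jog_arm, never from a script. Its argument "steps" is one flat list of numbers, 5 for each row, row after row: the closure, from 0 (fully open) to 1 (shut), then the shift along the tool's x, y, z in cm, then the turn about the tool's z in degrees. A call has 1 to 20 rows; each row is the pose to reach, as a shift and turn from the pose commanded when the call began, along the tool's axes at that moment; what a row does not reach only later rows make up. A row lasts 1/10 s, in which the tool goes at most 50 mm and 8.59 degrees, less where a joint would pass 70% of its speed; a pose out of reach is approached as far as the arm can. A call with a gripper value outside its range is refused whole. The fingers move at their own pace and stop on an object; "force" is the grip in N (left out, the last holds). Time passes only in rows, so rows that repeat a pose let the fingers close. It gives the time, the measured TCP pose, the force and the opening at its end, in the units of the state.
- env.state(): the state, without advancing time (a new reading comes with each control period).
- env.grab_frame(name): name is "scene" or "side" or "wrist"; returns the picture (384x512x3 uint8, red, green, blue); there is no depth.
- env.camera_params(name): a dict with "fx", "fy", "cx", "cy" (pixels), "k1" (the pictures are not rectified: a ray, as slopes to the right and down, at radius r is drawn at 1 + k1 r^2 times it, then the intrinsics apply), "R" (3x3) and "t" (3): a world point X has camera coordinates R X + t. Camera axes: x right, y down, z forward; pixel columns grow to the right and rows downward; lengths in mm; the calibration is good to about 2 mm. A picture is of the moment at which its call begins: read the wrist's pose just before it. camera_params takes no time and is no camera call; for the wrist camera it gives the pose at the moment of the call.
- env.job_done(): hands the job in, once; it reports no verdict.
The state is a dict: "time_s": time; "qpos": joint angles; "qvel": joint speeds; "effort": joint torques, N m; "ee_pos": TCP position; "ee_rot": TCP orientation; "force": force on the tool from outside, world axes, zero at the start; "torque": the same for the moment, N m; "gripper_width": finger opening in mm.
Only numpy, scipy, OpenCV 4.12 (cv2) and the standard library are available. Lean on these libraries where they do the work, as an engineer would, in place of code of your own. Each camera call takes 0.05 s, during which the arm holds its last target. There are 200 camera calls.

### The job

Build the little test kiln around the small test pot: lay the three loose firebricks flat on the square kiln slab so that, with the brick already cemented there, they form a closed pinwheel ring, each brick lying along one edge of the slab, flush with it, its end against the side of the next brick. Then put the square lid on top, centred and squarely in line with the slab. Set bricks and lid down without dropping them, leave the test pot standing in the middle, and do not disturb the beaker, the clay figure and the spatula.

Things in the scene. Friction and masses are not known exactly. Their poses are not given: they have to be found in the camera images.
- slab: Fixed square grey kiln slab, 220 x 220 x 14 mm, at any yaw. Origin at the centre of its underside, x and y along its edges, z up. A firebrick like the loose ones is cemented on it along the -y edge: centre x -30, y -82 mm, flush with the -y and -x edges. The ring is this brick repeated at quarter turns about the slab centre: 4 mm joints, a 108 mm square chamber inside.
- slot1 (a point): Point on the slab's top face where the underside centre of one loose brick belongs: slab x = 82, y = -30 mm; that brick lies along slab y. Any loose brick may go in any slot.
- slot2 (a point): The same for a second brick: slab x = 30, y = 82 mm; that brick lies along slab x.
- slot3 (a point): The same for a third brick: slab x = -82, y = 30 mm; that brick lies along slab y.
- brick1: Loose cream firebrick lying on the table, 160 long (its x) x 56 wide (its y) x 50 mm high (its z), about 0.3 kg; all three are alike and either end may lead. Origin at the centre of its underside.
- brick2: Loose cream firebrick lying on the table, 160 long (its x) x 56 wide (its y) x 50 mm high (its z), about 0.3 kg; all three are alike and either end may lead. Origin at the centre of its underside.
- brick3: Loose cream firebrick lying on the table, 160 long (its x) x 56 wide (its y) x 50 mm high (its z), about 0.3 kg; all three are alike and either end may lead. Origin at the centre of its underside.
- lid: Square fireclay lid, 150 x 150 x 14 mm, about 0.36 kg, lying on the table; a solid bar handle centred on top, 70 mm long (lid x), 24 mm wide (lid y), from 14 to 49 mm above the underside. Origin at the centre of the underside, which rests 64 mm above the slab's underside on the finished ring. Any quarter turn will do.
- testpot: Small grey clay test pot, 34 mm across and 36 mm high, standing loose at the middle of the slab. Origin at the centre of its underside.
- beaker: Bystander: tapered grey clay beaker, 86 mm across its rim, 105 mm high, beyond the slab.
- figure: Bystander: small sitting clay bear, 67 mm high, beyond the slab.
- spatula: Bystander: spatula with a wooden handle, 190 mm long, lying flat beyond the slab.
Not all that is in view belongs to the job. Leave any blue or orange look-alike of the testpot alone.

How it is judged:
By the outcome, as a careful person would: the job done as asked, in the order asked, and still so for the second after the job is handed in, with the robot touching nothing.
It also fails if it takes over 72 s, if anything falls off the work surface, if the arm or the gripper's body presses on something with over 40 N, if the wrist force passes 120 N, or if a joint passes its speed limit or range.

## Working session

There is one attempt and no reset: what is moved stays moved. The work goes in short steps, Python scripts to look and compute and a tool call to move; the robot and the scene stay as the last step left them, time stands still between calls to the robot, and variables do not carry over. Pictures are saved under pics/ and viewed, on a budget of 10 in all, crops included, one or two more only if the job needs it, and the job is handed in when it is done.

Besides the shell and the picture viewer there is one more tool, called after "Emit:" by a JSON object that holds its "fn" and its "kwargs". jog_arm: Moves the arm, as the interface text tells. Its arguments: {"type":"object","properties":{"steps":{"type":"array","items":{"type":"number"}},"force":{"type":"number"}},"required":["steps"]}

```bash
ls; mkdir -p pics; python3 - <<'E'
from workcell import env
import cv2,numpy as np
for n in ["scene","side"]:
    cv2.imwrite(f"pics/{n}0.png",env.grab_frame(n)[:,:,::-1])
    p=env.camera_params(n);print(n,{k:np.round(v,3).tolist() for k,v in p.items()})
cv2.imwrite("pics/wrist0.png",env.grab_frame("wrist")[:,:,::-1])
p=env.camera_params("wrist");print({k:np.round(v,3).tolist() for k,v in p.items()})
print(env.state())
a=np.vstack([cv2.imread("pics/scene0.png"),cv2.imread("pics/side0.png")])
E
```

```text
pics
scene {'fx': 409.709, 'fy': 409.709, 'cx': 248.888, 'cy': 192.695, 'k1': -0.149, 'R': [[0.463, 0.886, -0.003], [0.594, -0.312, -0.742], [-0.658, 0.342, -0.671]], 't': [-263.876, -288.116, 1579.823]}
side {'fx': 394.597, 'fy': 394.597, 'cx': 259.415, 'cy': 188.579, 'k1': -0.018, 'R': [[0.75, -0.662, 0.013], [-0.344, -0.406, -0.847], [0.565, 0.631, -0.532]], 't': [-429.589, 233.913, 671.917]}
{'fx': 295.707, 'fy': 295.707, 'cx': 251.2, 'cy': 190.804, 'k1': -0.064, 'R': [[1.0, 0.0, -0.003], [0.001, -0.97, 0.244], [-0.003, -0.244, -0.97]], 't': [-573.091, -27.902, 390.255]}
{'time_s': 0.15, 'qpos': array([-1.14590009e+00,  1.83415270e+01,  8.96899073e+01,  3.08728972e-04,
        7.20441657e+01, -1.14270995e+00]), 'qvel': array([ 0.05675209, -0.05406421, -0.2904688 , -0.02313902,  0.08950691,
       -0.03051769]), 'effort': array([-5.72294630e-04, -4.12774551e+01, -2.32154489e+01,  7.26667210e-02,
        4.33494255e-02, -9.00343002e-05]), 'ee_pos': array([5.74619582e+02, 1.02525488e-02, 2.13333465e+02]), 'ee_rot': array([-1.79924421e+02, -1.80117747e-03,  8.99967133e+01]), 'force': array([-0.84855709, -0.08833968, -0.98782624]), 'torque': array([ 0.01915996, -0.02184961, -0.00700038]), 'gripper_width': 91.08080966272355}
```

View pics/scene0.png

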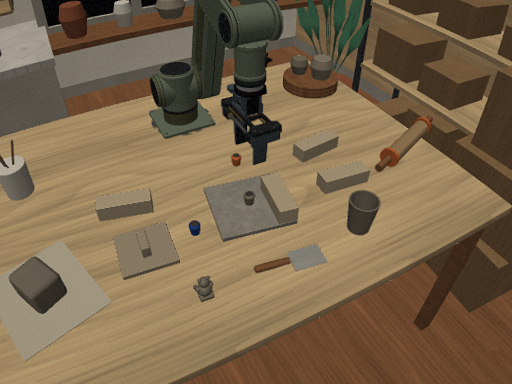

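View pics/side0.png

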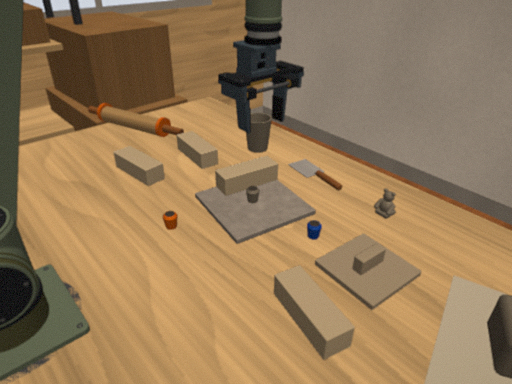

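The scene view shows the slab at (250,205) with the cemented brick at (278,198) and the grey test pot at (249,198). The loose bricks are at (125,204), (316,145) and (343,177), and the lid is at (146,248). The look-alikes to leave alone are the orange pot (236,159) and blue pot (195,228), plus the dark block at (38,285). The beaker is at (362,213), the bear at (204,288) and the spatula at (290,258). The side view agrees: loose bricks at (312,308), (139,165) and (197,149), lid at (367,268).

```bash
cat > h.py <<'E'
import numpy as np,cv2,sys
def ray(p,px,z):
    K=np.array([[p["fx"],0,p["cx"]],[0,p["fy"],p["cy"]],[0,0,1.]])
    px=np.array(px,float).reshape(-1,2)
    d=(px-[p["cx"],p["cy"]])/[p["fx"],p["fy"]]
    u=d.copy()
    for _ in range(30): u=d/(1+p["k1"]*(u**2).sum(1,keepdims=True))
    R=np.array(p["R"]);C=-R.T@np.array(p["t"])
    D=np.c_[u,np.ones(len(u))]@R
    return C+D*((z-C[2])/D[:,2])[:,None]
def proj(p,X):
    X=np.array(X,float).reshape(-1,3)@np.array(p["R"]).T+p["t"]
    u=X[:,:2]/X[:,2:];u=u*(1+p["k1"]*(u**2).sum(1,keepdims=True))
    return u*[p["fx"],p["fy"]]+[p["cx"],p["cy"]]
E
python3 - <<'E'
from workcell import env
from h import *
ps,pd=env.camera_params("scene"),env.camera_params("side")
for n,a,b,z in [("bA",(123,199),(312,302),50),("bB",(316,141),(139,160),50),("bC",(343,172),(197,145),50),("lid",(146,250),(367,270),14),("pot",(249,193),(253,188),36),("orange",(236,155),(170,214),36),("blue",(195,223),(314,224),36),("cem",(280,192),(247,170),64),("beaker",(363,200),(259,116),105),("bear",(205,290),(385,204),30)]:
    print(n,ray(ps,a,z).round()[0,:2],ray(pd,b,z).round()[0,:2])
s=cv2.imread("pics/scene0.png");w=cv2.imread("pics/side0.png")
for (x,y) in [(123,199),(316,141),(343,172),(130,250),(230,215),(280,192),(180,190)]: print((x,y),cv2.cvtColor(s[y:y+1,x:x+1],cv2.COLOR_BGR2HSV).ravel())
big=np.hstack([cv2.imread("pics/wrist0.png")])
E
```

```text
bA [ 407. -326.] [ 397. -332.]
bB [427. 331.] [412. 316.]
bC [604. 310.] [585. 293.]
lid [ 591. -319.] [ 566. -328.]
pot [540.  16.] [570.  22.]
orange [356.  64.] [355.  59.]
blue [ 580. -171.] [ 575. -178.]
cem [605.  82.] [586.  64.]
beaker [774. 237.] [784. 243.]
bear [ 789. -232.] [ 771. -231.]
(123, 199) [ 21  73 154]
(316, 141) [ 19  75 154]
(343, 172) [ 19  75 154]
(130, 250) [ 18  70 135]
(230, 215) [ 24  40 121]
(280, 192) [ 20  71 155]
(180, 190) [ 18 102 148]
```

View pics/wrist0.png

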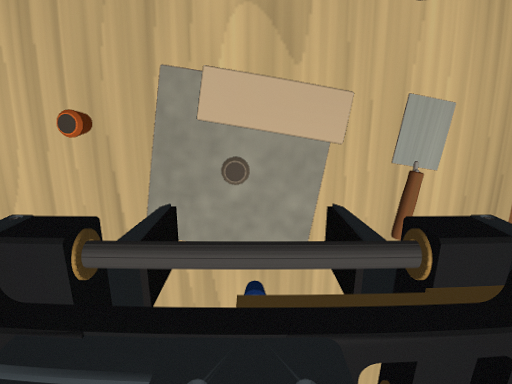

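Wrist view: slab with corner (161,65), cemented brick top (203,66)–(353,92), test pot (235,170), orange pot (73,123). So slab −y points up in this image and −x to the right. I'll measure the slab and move on to view bricks B and C.

```bash
cat >> h.py <<'E'
def rects(img,p,lo,hi,z,amin,save=None):
    """colour-mask blobs cast on plane z -> min-area rectangles (centre, sides, yaw of long side)"""
    m=cv2.inRange(cv2.cvtColor(img,cv2.COLOR_RGB2HSV),lo,hi)
    m=cv2.morphologyEx(m,cv2.MORPH_OPEN,np.ones((5,5)))
    m=cv2.morphologyEx(m,cv2.MORPH_CLOSE,np.ones((5,5)))
    out=[]
    for c in cv2.findContours(m,cv2.RETR_EXTERNAL,cv2.CHAIN_APPROX_NONE)[0]:
        if cv2.contourArea(c)<amin: continue
        W=ray(p,c[:,0,:],z)[:,:2].astype(np.float32)
        (x,y),(a,b),t=cv2.minAreaRect(W)
        if b>a: a,b,t=b,a,t+90
        out.append((round(x,1),round(y,1),round(a,1),round(b,1),round((t+90)%180-90,1),c[:,0].mean(0).round().tolist()))
    return out
def goto(s,x,y,z,yaw):
    """shift (cm) and turn (deg) in tool axes from the state pose, tool kept down"""
    a=np.radians(s["ee_rot"][2]);d=np.array([x,y])-s["ee_pos"][:2]
    tx=np.array([np.cos(a),np.sin(a)]);ty=np.array([np.sin(a),-np.cos(a)])
    return (round(d@tx/10,2),round(d@ty/10,2),round((s["ee_pos"][2]-z)/10,2),round(((s["ee_rot"][2]-yaw)+180)%360-180,1))
E
python3 - <<'E'
from workcell import env
from h import *
im=cv2.imread("pics/wrist0.png")[:,:,::-1].copy();p=env.camera_params("wrist")
h=cv2.cvtColor(im,cv2.COLOR_RGB2HSV)
for n,(x,y) in dict(brick=(275,100),brick2=(330,125),slab=(180,150),table=(110,100),table2=(400,60),t3=(300,40)).items(): print(n,h[y-3:y+4,x-3:x+4].reshape(-1,3).mean(0).round())
print(rects(im,p,(8,60,180),(15,140,255),64,1500))
print(ray(p,[(161,65),(149,205)],14).round(1),ray(p,[(235,170)],36))
s=env.state();print(goto(s,510,200,214,90))
E
```

```text
brick [ 17.  80. 188.]
brick2 [ 17.  81. 189.]
slab [ 24.  35. 129.]
table [ 19. 105. 185.]
table2 [ 19. 105. 181.]
t3 [ 19. 105. 172.]
[]
[[466.3 128.9  14. ]
 [438.6 -44.1  14. ]] [[553.89098911   6.41242815  36.        ]]
(np.float64(20.0), np.float64(-6.46), np.float64(-0.07), np.float64(-0.0))
```

Emit:
{"fn": "jog_arm", "kwargs": {"steps": [0,20,-6.5,0,0,0,20,-6.5,0,0,0,20,-6.5,0,0,0,20,-6.5,0,0,0,20,-6.5,0,0,0,20,-6.5,0,0,0,20,-6.5,0,0], "force": 30}}

```text
time_s: 0.85
ee_pos: [510.3, 199.1, 213.8]
ee_rot: [-180.0, 0.1, 90.0]
force: [-0.3, -0.6, 0.3]
gripper_width: 91.2
```

```bash
python3 - <<'E'
from workcell import env
from h import *
p0={'fx': 295.707, 'fy': 295.707, 'cx': 251.2, 'cy': 190.804, 'k1': -0.064, 'R': [[1.0, 0.0, -0.003], [0.001, -0.97, 0.244], [-0.003, -0.244, -0.97]], 't': [-573.091, -27.902, 390.255]}
im=cv2.imread("pics/wrist0.png")[:,:,::-1].copy()
L,H=(10,60,150),(22,92,255)
print("slab brick",rects(im,p0,L,H,64,1500)); print("slab",rects(im,p0,(22,15,90),(32,60,170),14,1500))
p=env.camera_params("wrist");im=env.grab_frame("wrist");cv2.imwrite("pics/wBC.png",im[:,:,::-1])
print(rects(im,p,L,H,50,1500))
E
```

```text
slab brick [(597.9, 80.1, 158.5, 54.7, -9.6, [273.0, 104.0])]
slab [(554.9, 4.6, 216.7, 216.4, 80.7, [225.0, 164.0])]
[(571.0, 64.0, 106.7, 33.3, -0.7, [299.0, 281.0]), (596.4, 314.3, 152.1, 54.2, 84.1, [333.0, 70.0]), (417.5, 325.0, 132.1, 54.8, -83.1, [165.0, 61.0])]
```

View pics/wBC.png

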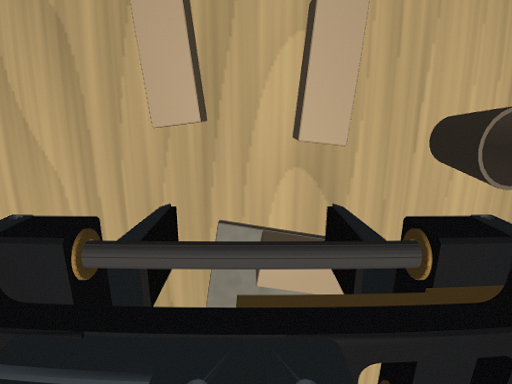

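Slab pose from two independent masks agrees: centre about (554.7, 4.4), slab x at 170.4°. Brick C is about (596.7, 317.6) at yaw 84.1, and brick B about (416, 338) at yaw 96.9; both run past the top of the image, with near ends at (322,140) and (180,124). I'll grasp C now.

Emit:
{"fn": "jog_arm", "kwargs": {"steps": [0,11.8,8.7,10,5.9,0,11.8,8.7,10,5.9,0,11.8,8.7,10,5.9,0,11.8,8.7,10,5.9,0,11.8,8.7,10,5.9,0,11.8,8.7,15,5.9,0,11.8,8.7,18,5.9,0,11.8,8.7,20.2,5.9,0,11.8,8.7,20.2,5.9,1,11.8,8.7,20.2,5.9,1,11.8,8.7,20.2,5.9,1,11.8,8.7,20.2,5.9,1,11.8,8.7,20.2,5.9,1,11.8,8.7,20.2,5.9,1,11.8,8.7,20.2,5.9], "force": 35}}

```text
time_s: 2.4
ee_pos: [597.7, 318.2, 13.0]
ee_rot: [179.9, -0.0, 84.1]
force: [1.0, -1.6, 5.1]
gripper_width: 55.7
```

Emit:
{"fn": "jog_arm", "kwargs": {"steps": [1,0,0,-4,0,1,0,0,-9,0,1,0,0,-9,0,1,-35.2,7,-9,3.7,1,-35.2,7,-9,3.7,1,-35.2,7,-9,3.7,1,-35.2,7,-9,3.7,1,-35.2,7,-9,3.7,1,-35.2,7,-9,3.7,1,-35.2,7,-9,3.7,1,-35.2,7,-9,3.7,1,-35.2,7,-9,3.7,1,-35.2,7,-9,3.7,1,-35.2,7,-9,3.7]}}

```text
time_s: 3.8
ee_pos: [630.0, -37.6, 101.4]
ee_rot: [-179.9, -0.0, 80.5]
force: [-0.5, 0.7, -4.1]
gripper_width: 56.1
```

```bash
python3 - <<'E'
from workcell import env
from h import *
p=env.camera_params("wrist");im=env.grab_frame("wrist");cv2.imwrite("pics/w3.png",im[:,:,::-1])
s=env.state();print(s["ee_pos"],s["ee_rot"],s["gripper_width"])
L,H=(10,60,150),(22,92,255)
z=s["ee_pos"][2]
print(rects(im,p,L,H,64,300)); print(rects(im,p,L,H,z-13+50,300))
E
```

```text
[630.1422725  -37.50306769 101.59786801] [-1.79949117e+02 -1.90445565e-02  8.05235978e+01] 55.85659702021731
[(619.2, -95.1, 84.9, 21.7, -9.4, [251.0, 282.0]), (596.0, 26.7, 171.3, 160.7, -9.5, [205.0, 104.0])]
[(627.0, -50.2, 54.4, 13.9, -9.4, [251.0, 282.0]), (612.1, 27.9, 109.8, 103.0, -9.5, [205.0, 104.0])]
```

View pics/w3.png

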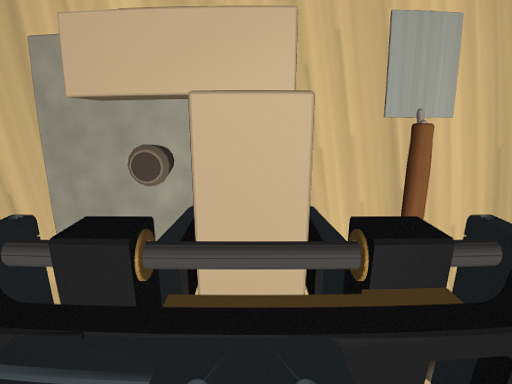

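Held brick's end edge runs (190,92)–(314,92) and the cemented brick top has corners (60,13), (296,6), (297,90), (67,96). The test pot is at (150,165), clear of the brick. I'll compute slab-frame offsets from these.

```bash
cat >> h.py <<'E'
SC=np.array([554.7,4.4]);SY=170.4
def slab(P,c=SC,yaw=SY):
    a=np.radians(yaw);return (np.atleast_2d(P)[:,:2]-c)@np.array([[np.cos(a),-np.sin(a)],[np.sin(a),np.cos(a)]])
E
python3 - <<'E'
from workcell import env
from h import *
p=env.camera_params("wrist")
im=cv2.imread("pics/w3.png");g=cv2.cvtColor(im,cv2.COLOR_BGR2GRAY).astype(int);hsv=cv2.cvtColor(im,cv2.COLOR_BGR2HSV)
for c in (215,250,290): print(c,g[84:98,c])
print(g[130,182:200],g[130,304:322]); print("row50",g[50,290:304],"col150",g[86:104,150],g[2:16,150])
for q in ([(190,92),(314,92),(191,130),(312.5,130)],):
    print("held",slab(ray(p,q,138.4)).round(1))
print("cem",slab(ray(p,[(60,13),(296,6),(297,90),(67,96)],64)).round(1))
print("slabcorner",slab(ray(p,[(29,35)],14)).round(1), "tcp",slab(env.state()["ee_pos"]))
E
```

```text
215 [176 175 176 175 176 181 115 121 140 156 172 176 175 176]
250 [177 177 177 178 180 183 104 125 143 157 175 176 176 176]
290 [180 179 180 180 181 185 118 123 139 154 174 179 178 177]
[139 139 139 140 139 139 139 112 133 146 163 178 173 175 174 174 175 174] [177 178 177 178 178 179 171 158 142 139 155 166 168 173 176 178 179 180]
row50 [176 177 176 177 175 152 129 165 162 159 158 160 162 162] col150 [170 172 172 170 172 173 172 157 145 100  81  82  78  96 125 131 133 133] [164 163 164 164 166 117 140 160 170 168 167 166 167 166]
held [[ -53.9  -50. ]
 [-107.6  -50.1]
 [ -53.6  -33.8]
 [-107.7  -33.9]]
cem [[  46.6 -108.3]
 [-108.8 -109.5]
 [-111.   -57.2]
 [  47.5  -54.6]]
slabcorner [[ 106.8 -109.1]] tcp [[-81.3739038   28.73484545]]
```

Emit:
{"fn": "jog_arm", "kwargs": {"steps": [1,0,0.15,0,0,1,0,0.15,0,0,1,0,0.15,3,0,1,0,0.15,5.5,0,1,0,0.15,7,0,1,0,0.15,7,0,1,0,0.15,7,0]}}

```text
time_s: 4.55
ee_pos: [632.4, -39.3, 32.3]
ee_rot: [180.0, -0.0, 80.4]
force: [0.8, -0.6, -3.1]
gripper_width: 56.1
```

```bash
python3 - <<'E'
from workcell import env
from h import *
p=env.camera_params("wrist");im=env.grab_frame("wrist");cv2.imwrite("pics/w3b.png",im[:,:,::-1])
s=env.state();print(s["ee_pos"],s["ee_rot"],s["gripper_width"],slab(s["ee_pos"]))
E
```

```text
[632.92302526 -39.43345091  33.01724072] [ 1.79876567e+02 -1.08884302e-02  8.04191048e+01] 55.84451715613715 [[-84.43764259  30.174453  ]]
```

View pics/w3b.png

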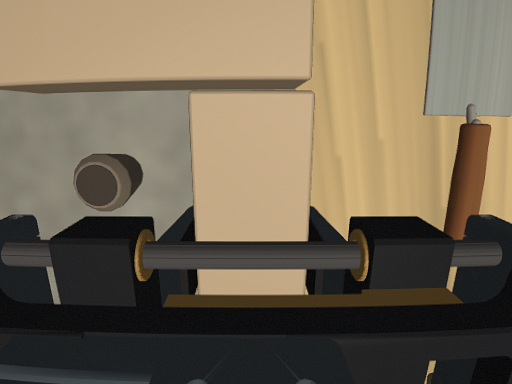

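```bash
python3 - <<'E'
from workcell import env
from h import *
p=env.camera_params("wrist");g=cv2.imread("pics/w3b.png",0).astype(int)
for r in (20,50,70): print(r,g[r,304:320])
for r in (100,120,150): print(r,g[r,184:200],g[r,304:320])
for c in (220,250,280): print(c,g[74:98,c])
print("cem end x",slab(ray(p,[(313,20),(312,50),(311,70)],64)).round(1),"cem side y",slab(ray(p,[(220,82),(280,79)],64)).round(1))
print("held",slab(ray(p,[(190,100),(314,100),(250,92)],70)).round(1))
E
```

```text
20 [172 174 173 174 174 175 164 151 143 130 161 159 160 163 164 164]
50 [175 177 176 177 176 171 156 135 135 164 162 160 160 159 157 154]
70 [177 178 177 177 176 161 148 124 169 166 165 163 163 163 163 162]
100 [136 137 137 138 111 129 152 167 173 176 174 176 174 176 175 176] [178 178 178 179 180 178 178 172 162 149 120 164 167 166 166 166]
120 [136 136 134 135 136 100 137 155 172 175 176 175 175 175 175 174] [179 179 178 177 178 179 174 164 153 116 153 166 166 166 168 166]
150 [134 134 134 135 136 136 111 136 148 165 175 175 174 174 175 174] [176 178 177 177 178 173 159 143 145 163 168 166 165 165 163 166]
220 [175 173 164 155 147 121  88  82  81  83  83  83  82  81  81 104 104 123
 141 155 173 176 176 175]
250 [178 173 164 152 142 113  87  82  84  82  82  83  83  81  79 109 107 127
 141 156 174 178 176 175]
280 [177 175 164 154 140 113  87  82  82  83  81  82  82  81  80 125  94 122
 142 157 174 179 177 179]
cem end x [[-110.3  -79.4]
 [-110.3  -67.1]
 [-110.2  -58.6]] cem side y [[-69.5 -53.4]
 [-96.4 -54.7]]
held [[ -56.9  -45.3]
 [-110.8  -45.3]
 [ -83.   -48.5]]
```

Held end is at row 90 with the cemented side at row 79.5, and the right edges are at 313.5 and 311.5. Within about 1 mm: nudge +1 mm along and −1 mm across, then set down.

Emit:
{"fn": "jog_arm", "kwargs": {"steps": [1,0.1,-0.1,0,0,1,0.1,-0.1,0.2,0,1,0.1,-0.1,0.4,0,1,0.1,-0.1,0.5,0,1,0.1,-0.1,0.6,0,1,0.1,-0.1,0.6,0]}}

```text
time_s: 5.2
ee_pos: [631.2, -38.5, 27.1]
ee_rot: [180.0, -0.0, 80.4]
force: [-3.8, -0.6, 4.2]
gripper_width: 56.2
```

Emit:
{"fn": "jog_arm", "kwargs": {"steps": [0.2,0,0,0,0,0.2,0,0,0,0,0.2,0,0,0,0,0.2,0,0,-4,0,0.2,0,0,-9,0,0,33.6,-27.5,-9,-16.5,0,33.6,-27.5,-9,-16.5,0,33.6,-27.5,-9,-16.5,0,33.6,-27.5,-9,-16.5,0,33.6,-27.5,-9,-16.5,0,33.6,-27.5,-9,-16.5,0,33.6,-27.5,-9,-16.5,0,33.6,-27.5,-9,-16.5,0,33.6,-27.5,-9,-16.5,0,33.6,-27.5,-9,-16.5,0,33.6,-27.5,-9,-16.5,0,33.6,-27.5,-9,-16.5]}}

```text
time_s: 6.9
ee_pos: [416.5, 337.9, 115.9]
ee_rot: [180.0, 0.0, 96.9]
force: [-0.2, 0.9, 0.7]
gripper_width: 91.4
```

```bash
python3 - <<'E'
from workcell import env
from h import *
p=env.camera_params("wrist");im=env.grab_frame("wrist");cv2.imwrite("pics/wB.png",im[:,:,::-1])
s=env.state();print(s["ee_pos"],s["ee_rot"])
print(rects(im,p,(10,60,150),(22,92,255),50,800)); print(goto(s,415.9,338.1,12,96.9))
im=env.grab_frame("scene");cv2.imwrite("pics/s1.png",im[:,:,::-1])
E
```

```text
[416.69392713 337.68225246 115.89297242] [1.79991567e+02 2.37980150e-02 9.68137427e+01]
[(424.2, 267.8, 53.2, 14.2, 6.9, [252.0, 277.0]), (413.3, 359.8, 113.5, 53.8, -83.1, [252.0, 170.0])]
(np.float64(0.05), np.float64(-0.07), np.float64(10.39), np.float64(-0.1))
```

Emit:
{"fn": "jog_arm", "kwargs": {"steps": [0,0,0,4.5,0,0,0,0,8,0,0,0,0,10.4,0,0,0,0,10.4,0,1,0,0,10.4,0,1,0,0,10.4,0,1,0,0,10.4,0,1,0,0,10.4,0,1,0,0,10.4,0,1,0,0,6,0,1,0,0,1.4,0]}}

```text
time_s: 8.1
ee_pos: [414.4, 337.6, 101.2]
ee_rot: [-179.7, 0.2, 96.9]
force: [1.0, 0.6, -3.4]
gripper_width: 55.6
```

Emit:
{"fn": "jog_arm", "kwargs": {"steps": [1,-29.6,2.7,0,16.5,1,-29.6,2.7,0,16.5,1,-29.6,2.7,0,16.5,1,-29.6,2.7,0,16.5,1,-29.6,2.7,0,16.5,1,-29.6,2.7,0,16.5,1,-29.6,2.7,0,16.5,1,-29.6,2.7,0,16.5,1,-29.6,2.7,0,16.5,1,-29.6,2.7,3.5,16.5,1,-29.6,2.7,6,16.5,1,-29.6,2.7,7,16.5,1,-29.6,2.7,7,16.5,1,-29.6,2.7,7,16.5]}}

```text
time_s: 9.5
ee_pos: [479.1, 48.9, 32.7]
ee_rot: [179.9, -0.0, 80.5]
force: [0.8, 0.5, -3.4]
gripper_width: 56.2
```

```bash
python3 - <<'E'
from workcell import env
from h import *
p=env.camera_params("wrist");im=env.grab_frame("wrist");cv2.imwrite("pics/w1.png",im[:,:,::-1])
s=env.state();print(s["ee_pos"],s["ee_rot"],s["gripper_width"],slab(s["ee_pos"]))
E
```

```text
[479.46119297  48.74930031  33.03846163] [ 1.79858262e+02 -3.60374536e-02  8.04595391e+01] 55.864677605300486 [[ 81.58124279 -31.1807528 ]]
```

View pics/w1.png

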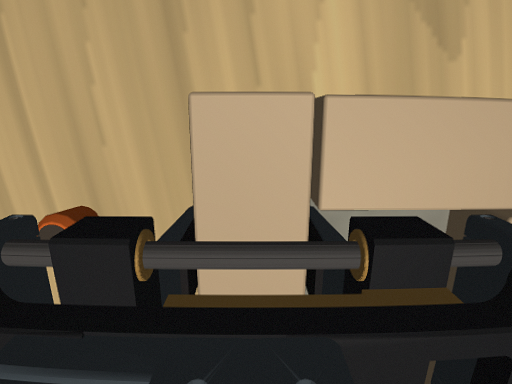

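Held brick's end is at row 92 and the cemented brick's back edge at row 96 (col 325). The side gap is cols 313–323 at row 110. Computing positions.

```bash
python3 - <<'E'
from workcell import env
from h import *
p=env.camera_params("wrist");g=cv2.imread("pics/w1.png",0).astype(int)
for r in (110,150,180): print(r,g[r,186:198],g[r,302:334])
for c in (220,250,280,340,420): print(c,g[86:104,c])
for zc,zh in ((64,70),(61,67)):
  print("cem back y",slab(ray(p,[(340,95),(420,97)],zc)).round(1)[:,1],"cem end x",slab(ray(p,[(323,110),(320,150)],zc)).round(1)[:,0])
  print("held",slab(ray(p,[(189,110),(314,110),(250,91)],zh)).round(1))
E
```

```text
110 [139 142 119 126 138 151 165 165 165 165 164 164] [168 168 168 166 168 166 167 167 169 161 150 143  78  56  58  60  60  62
  59  59  59  93 126 139 151 165 169 167 168 167 168 166]
150 [146 144 144 145 115 129 140 156 166 164 164 164] [167 167 166 168 167 167 168 163 152 144 103  54  60  60  60  60  60  60
  63  91 123 139 154 167 170 169 169 169 169 170 169 170]
180 [153 151 149 148 147 145 103 135 151 164 165 164] [167 167 166 167 166 166 160 147 118  71  56  59  60  60  58  61  56  78
 113 134 148 164 172 169 170 171 170 170 169 170 171 172]
220 [159 161 159 160 163 138 109 128 143 155 168 166 165 165 165 165 167 166]
250 [155 156 155 155 157 133 106 130 145 158 168 165 167 166 165 167 167 167]
280 [156 156 155 156 158 136 106 129 143 159 170 168 168 168 167 168 167 167]
340 [174 175 174 174 174 175 175 178 148 105 134 150 163 165 166 166 166 167]
420 [156 155 155 155 155 155 155 155 156 135 103 125 140 156 164 163 163 163]
cem back y [-109.3 -109.2] cem end x [49.7 50.1]
held [[ 109.8 -102.4]
 [  55.1 -102.4]
 [  83.1 -110.3]]
cem back y [-109.5 -109.4] cem end x [49.  49.4]
held [[ 110.4 -102.4]
 [  54.4 -102.5]
 [  83.1 -110.5]]
```

Emit:
{"fn": "jog_arm", "kwargs": {"steps": [1,-0.1,0.1,0,0,1,-0.1,0.1,0.2,0,1,-0.1,0.1,0.4,0,1,-0.1,0.1,0.5,0,1,-0.1,0.1,0.6,0,1,-0.1,0.1,0.6,0,1,-0.1,0.1,0.6,0]}}

```text
time_s: 10.25
ee_pos: [479.2, 46.9, 26.9]
ee_rot: [180.0, -0.0, 80.4]
force: [-3.4, -1.8, 4.7]
gripper_width: 56.0
```

Emit:
{"fn": "jog_arm", "kwargs": {"steps": [0.2,0,0,0,0,0.2,0,0,0,0,0.2,0,0,0,0,0.2,0,0,-4,0,0.2,0,0,-9,0,0.2,0,0,-14,0]}}

```text
time_s: 10.85
ee_pos: [478.7, 46.9, 167.2]
ee_rot: [-179.9, 0.0, 80.4]
force: [1.8, -0.4, 0.4]
gripper_width: 72.7
```

```bash
python3 - <<'E'
from workcell import env
from h import *
for n,f in (("scene","s1"),("side","side0")):
    im=cv2.imread(f"pics/{f}.png")[:,:,::-1].copy();p=env.camera_params(n)
    print(n,rects(im,p,(10,50,100),(24,88,255),50,300))
s=env.state();print(s["ee_pos"],s["ee_rot"])
for a in (80.4,0): print(goto(s,490,-420,214,a),goto(s,400,-330,214,a))
E
```

```text
scene [(642.9, -589.6, 266.2, 232.0, 17.7, [49.0, 298.0]), (613.4, -322.9, 144.7, 143.4, -4.5, [144.0, 249.0]), (403.4, -325.3, 156.4, 56.5, 77.2, [122.0, 198.0]), (570.6, 6.5, 224.8, 167.4, 80.4, [259.0, 203.0]), (418.1, 336.3, 160.5, 58.3, -82.8, [315.0, 140.0])]
side [(538.4, -544.8, 244.1, 104.1, 17.3, [468.0, 340.0]), (518.3, -39.8, 207.3, 203.9, 80.6, [254.0, 207.0])]
[478.73608263  46.94442005 167.22490557] [-1.79929965e+02  1.72555902e-02  8.04009465e+01]
(np.float64(-45.85), np.float64(8.9), np.float64(-4.68), np.float64(0.0)) (np.float64(-38.48), np.float64(-1.48), np.float64(-4.68), np.float64(0.0))
(np.float64(-45.85), np.float64(8.9), np.float64(-4.68), np.float64(80.4)) (np.float64(-38.48), np.float64(-1.48), np.float64(-4.68), np.float64(80.4))
```

Emit:
{"fn": "jog_arm", "kwargs": {"steps": [0,-37.9,-1.4,0,3.2,0,-37.9,-1.4,0,3.2,0,-37.9,-1.4,0,3.2,0,-37.9,-1.4,0,3.2,0,-37.9,-1.4,0,3.2,0,-37.9,-1.4,0,3.2,0,-37.9,-1.4,0,3.2,0,-37.9,-1.4,0,3.2,0,-37.9,-1.4,5,3.2,0,-37.9,-1.4,5,3.2,0,-37.9,-1.4,5,3.2]}}

```text
time_s: 11.95
ee_pos: [401.8, -323.9, 115.7]
ee_rot: [-179.9, -0.1, 77.2]
force: [0.2, -0.6, 0.7]
gripper_width: 91.2
```

```bash
python3 - <<'E'
from workcell import env
from h import *
p=env.camera_params("wrist");im=env.grab_frame("wrist");cv2.imwrite("pics/wA.png",im[:,:,::-1])
s=env.state();print(s["ee_pos"],s["ee_rot"])
r=rects(im,p,(10,60,150),(22,92,255),50,800);print(r)
r=[q for q in r if 40<q[3]<70][0];a=np.radians(r[4]);u=np.array([np.cos(a),np.sin(a)]);u*=np.sign(u[1])
c=np.array(r[:2])+u*(r[2]/2+.7-80);print(c,goto(s,*c,12,r[4]))
E
```

```text
[ 402.81453389 -324.43707346  116.91548083] [1.79945040e+02 1.95281079e-02 7.72311931e+01]
[(385.1, -393.6, 53.3, 16.2, -12.7, [252.0, 278.0]), (406.4, -303.4, 112.0, 54.5, 77.2, [253.0, 172.0]), (534.7, -309.6, 127.5, 83.5, 86.0, [406.0, 147.0])]
[ 401.23792001 -326.12097996] (np.float64(-0.2), np.float64(-0.12), np.float64(10.49), np.float64(0.0))
```

Emit:
{"fn": "jog_arm", "kwargs": {"steps": [0,-0.2,-0.1,4.5,0,0,-0.2,-0.1,8,0,0,-0.2,-0.1,10.4,0,0,-0.2,-0.1,10.4,0,1,-0.2,-0.1,10.4,0,1,-0.2,-0.1,10.4,0,1,-0.2,-0.1,10.4,0,1,-0.2,-0.1,10.4,0,1,-0.2,-0.1,10.4,0,1,-0.2,-0.1,6,0,1,-0.2,-0.1,1.4,0,1,-0.2,-0.1,-1.6,0,1,-0.2,-0.1,-1.6,0]}}

```text
time_s: 13.3
ee_pos: [402.8, -327.9, 135.9]
ee_rot: [179.5, 0.2, 77.2]
force: [1.0, 0.6, -3.8]
gripper_width: 56.0
```

Emit:
{"fn": "jog_arm", "kwargs": {"steps": [1,27.3,5.1,0,86.8,1,27.3,5.1,0,86.8,1,27.3,5.1,0,86.8,1,27.3,5.1,0,86.8,1,27.3,5.1,0,86.8,1,27.3,5.1,0,86.8,1,27.3,5.1,0,86.8,1,27.3,5.1,0,86.8,1,27.3,5.1,0,86.8,1,27.3,5.1,0,86.8,1,27.3,5.1,0,86.8,1,27.3,5.1,0,86.8,1,27.3,5.1,0,86.8,1,27.3,5.1,3,86.8,1,27.3,5.1,5,86.8,1,27.3,5.1,5,86.8,1,27.3,5.1,5,86.8]}}

```text
time_s: 15.0
ee_pos: [510.9, -71.2, 81.8]
ee_rot: [-180.0, 0.0, -9.5]
force: [1.0, -0.2, -3.8]
gripper_width: 56.2
```

```bash
python3 - <<'E'
from workcell import env
from h import *
p=env.camera_params("wrist");im=env.grab_frame("wrist");cv2.imwrite("pics/w2.png",im[:,:,::-1])
s=env.state();print(s["ee_pos"],s["ee_rot"],s["gripper_width"],slab(s["ee_pos"]),goto(s,511.4,-71.5,82,-9.6))
E
```

```text
[511.64434731 -71.34307064  82.57547849] [-1.79999058e+02 -7.58140110e-02 -9.55528930e+00] 55.74629154915202 [[29.82112596 81.86270473]] (np.float64(-0.02), np.float64(0.02), np.float64(0.06), np.float64(0.0))
```

View pics/w2.png

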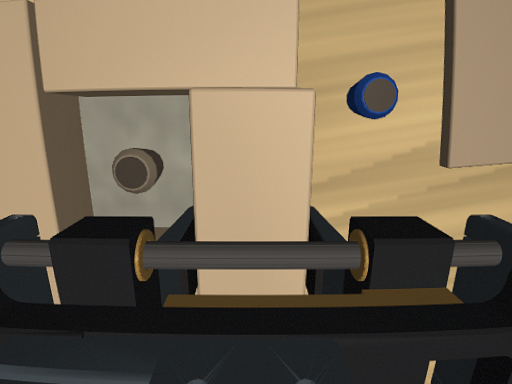

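Seen from hover: placed slot3 brick (inner side at row 90, outer end at col 298), cemented brick at left, test pot (137,170) still central, blue pot (375,95). Held brick end is at row 88, cols 190–315.

```bash
python3 - <<'E'
from workcell import env
from h import *
p=env.camera_params("wrist");g=cv2.imread("pics/w2.png",0).astype(int)
for r in (20,50,75): print(r,g[r,28:50],g[r,290:304])
for r in (110,150): print(r,g[r,184:198],g[r,304:320])
for c in (100,150,220,250,280): print(c,g[82:100,c])
for dz in (0,-3):
  print("s3 end y",slab(ray(p,[(298.5,20),(298,50),(297.5,75)],64+dz)).round(1)[:,1],"s3 side x",slab(ray(p,[(100,93),(150,91)],64+dz)).round(1)[:,0])
  print("gap cem/s3",slab(ray(p,[(35,20),(43,20)],64+dz)).round(1))
  print("held",slab(ray(p,[(190,110),(314,110),(250,88)],119.5+dz)).round(1))
  print("pot",slab(ray(p,[(132,172)],50+dz)).round(1))
E
```

```text
20 [117  88  77  80  78  79  78  90 139 166 160 159 159 161 161 161 160 161
 160 160 159 162] [179 180 179 178 180 179 170 153 133 139 155 154 153 154]
50 [160 152 149 124  97  78  80  79  79  78  89 136 160 163 161 162 162 161
 162 161 161 162] [182 183 182 182 182 174 157 132 167 164 165 164 165 165]
75 [162 162 162 160 153 151 125  96  78  81  81  80  79  87 146 166 162 163
 162 162 161 162] [183 183 185 185 183 166 141 153 155 154 155 156 155 155]
110 [132 134 133 132 132  97 125 147 163 174 173 172 174 173] [183 185 184 184 184 186 185 183 174 160 132 153 157 158 157 158]
150 [141 139 139 139 139 140 137 102 136 154 172 172 172 173] [184 182 184 182 183 183 173 158 132 150 172 171 171 171 172 172]
100 [168 167 166 169 169 172 150 136 109  56  60  61  63  59  91 136 133 131]
150 [173 172 173 173 176 154 135 109  57  63  64  59  60  89 137 134 132 132]
220 [179 180 180 181 168 116 131 149 161 169 178 177 176 176 175 176 177 175]
250 [181 182 181 186 169 125 129 150 160 171 179 179 179 179 179 181 179 179]
280 [183 184 185 187 173 130 116 146 159 173 183 183 183 182 181 181 182 184]
s3 end y [109.7 109.9 110. ] s3 side x [-52.8 -53.5]
gap cem/s3 [[-97.2 -49.6]
 [-96.9 -44.3]]
held [[-40.6  55.1]
 [-40.7 109.5]
 [-49.8  81.4]]
pot [[-0.2 -1.8]]
s3 end y [110.2 110.4 110.5] s3 side x [-53.1 -53.7]
gap cem/s3 [[-98.2 -51.7]
 [-97.9 -46.4]]
held [[-40.7  54.5]
 [-40.8 110.1]
 [-50.1  81.4]]
pot [[ 0.3 -3.1]]
```

Held brick is within about 0.5 mm of slot2. Lowering straight down.

Emit:
{"fn": "jog_arm", "kwargs": {"steps": [1,0,0,2.5,0,1,0,0,4,0,1,0,0,4.8,0,1,0,0,5.2,0,1,0,0,5.4,0,1,0,0,5.6,0,1,0,0,5.6,0,1,0,0,5.6,0]}}

```text
time_s: 15.85
ee_pos: [512.1, -71.3, 27.0]
ee_rot: [-180.0, -0.2, -9.6]
force: [1.9, 0.4, 2.4]
gripper_width: 55.9
```

Emit:
{"fn": "jog_arm", "kwargs": {"steps": [0.2,0,0,0,0,0.2,0,0,0,0,0.2,0,0,0,0,0.2,0,0,-4,0,0.2,0,0,-9,0,0.2,-7.5,-8,-22,0,0.2,-7.5,-8,-22,0,0.2,-7.5,-8,-22,0,0.2,-7.5,-8,-22,0,0,-7.5,-8,-22,0,0,-7.5,-8,-22,0]}}

```text
time_s: 16.95
ee_pos: [450.1, 20.0, 245.4]
ee_rot: [180.0, 0.0, -9.6]
force: [-0.7, -0.2, -0.3]
gripper_width: 86.2
```

```bash
python3 - <<'E'
from workcell import env
from h import *
p=env.camera_params("wrist");im=env.grab_frame("wrist");cv2.imwrite("pics/ring.png",im[:,:,::-1])
s=env.state();print(s["ee_pos"],s["ee_rot"])
print(rects(im,p,(10,60,150),(22,92,255),64,800))
sc=env.grab_frame("scene");cv2.imwrite("pics/s2.png",sc[:,:,::-1]);ps=env.camera_params("scene")
print("lid",rects(sc,ps,(10,50,100),(24,88,255),14,300))
E
```

```text
[449.99759509  19.70360771 244.68864662] [ 1.79953746e+02  1.05462431e-01 -9.60802066e+00]
[(525.2, 8.3, 216.2, 157.4, 80.5, [272.0, 126.0]), (549.1, -232.5, 77.4, 39.9, -4.5, [448.0, 59.0]), (619.2, -37.2, 157.5, 32.4, 80.9, [276.0, 15.0]), (587.2, 81.6, 136.2, 54.4, -9.6, [176.0, 62.0])]
lid [(610.0, -597.9, 281.6, 239.8, 17.3, [49.0, 299.0]), (580.8, -319.9, 151.2, 149.6, -4.5, [144.0, 249.0]), (506.6, 29.3, 235.8, 235.0, -9.4, [248.0, 193.0])]
```

View pics/ring.png

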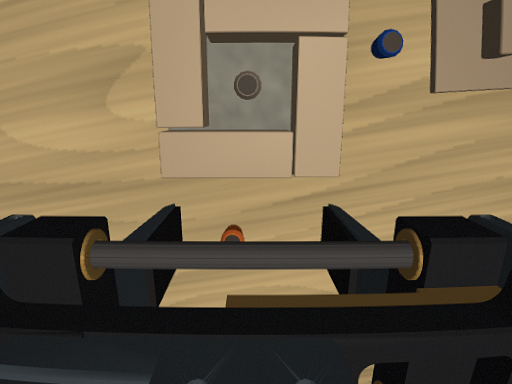

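Ring closed: cemented brick left, slot3 at the top, slot2 right, slot1 at the bottom, test pot at (247,85). Slot1's left end (col 160) looks slightly short of the slab edge line (col 157), so I'll quantify it.

```bash
python3 - <<'E'
from workcell import env
from h import *
p=env.camera_params("wrist");g=cv2.imread("pics/ring.png",0).astype(int)
for r in (100,118,140,155,170): print(r,g[r,150:170],"R",g[r,332:350],"m",g[r,286:300])
for c in (180,230,280,320): print(c,g[120:136,c],g[170:184,c])
E
```

```text
100 [158 159 160 163 112 131 154 153 154 152 153 151 152 153 153 153 154 154
 154 154] R [163 162 163 163 162 162 162 161 161 163 163 160 153 153 152 152 151 151] m [123 123 122 122 113  78  53  55  56  53  78 131 160 164]
118 [167 168 168 167 167 162 136 153 152 153 153 152 153 153 153 152 153 153
 154 154] R [163 162 161 161 160 161 160 161 160 160 155 139 147 146 147 146 147 147] m [125 126 127 128 105  62  53  57  55  56 105 154 164 162]
140 [149 149 152 149 151 150 152 151 137 140 155 153 154 153 152 154 153 153
 154 154] R [160 160 161 159 162 160 159 159 164 150 151 153 153 153 155 155 154 154] m [164 163 162 164 165 164 131  68  49  94 146 163 160 160]
155 [150 149 151 151 149 149 150 150 150 130 139 153 151 153 152 152 153 153
 153 152] R [159 159 159 158 159 158 160 160 142 148 148 149 149 147 149 147 146 147] m [161 161 161 161 163 161 125  47  73 123 153 160 159 158]
170 [150 149 150 149 150 151 150 150 151 152 130 137 149 151 151 152 152 153
 152 153] R [158 158 157 157 158 158 158 134 150 154 154 152 153 153 152 152 153 153] m [160 158 158 159 157 132  66  52  90 144 163 159 158 158]
180 [155 154 155 154 156 155 144 112 120 113  73  92 144 156 154 156] [153 154 153 152 153 153 153 125 126 134 132 136 137 137]
230 [118 118 120 119 119 118 118 117 119 102  71 106 148 160 161 161] [156 156 155 154 156 156 154 127 139 149 148 148 146 145]
280 [119 117 117 118 114 115 114 114 119 101  69 102 147 165 165 164] [157 157 157 157 158 156 158 129 141 149 148 150 151 151]
320 [162 161 164 161 162 161 161 162 162 162 161 162 162 162 160 161] [159 158 160 158 157 159 137 141 150 149 150 152 154 154]
```

The inset is about 1 px (0.8 mm), so the ring is good. Next, the lid handle direction, then a hover over the lid.

```bash
python3 - <<'E'
from workcell import env
from h import *
pd,ps=env.camera_params("side"),env.camera_params("scene")
a=ray(pd,[(356,259),(381,244)],49);print(a.round()); a=ray(ps,[(140,229),(148,252)],49);print(a.round())
s=env.state()
for y in (-4.5,85.5):
  c,d=np.cos(np.radians(y)),np.sin(np.radians(y))
  print(y,goto(s,580-90*c,-320-90*d,214,y))
E
```

```text
[[ 540. -315.   49.]
 [ 615. -321.   49.]]
[[ 544. -315.   49.]
 [ 631. -320.   49.]]
-4.5 (np.float64(9.54), np.float64(32.11), np.float64(3.03), np.float64(-5.1))
85.5 (np.float64(19.31), np.float64(40.26), np.float64(3.03), np.float64(-95.1))
```

Handle runs along world x at yaw about −4.5. Go to the look pose behind it.

Emit:
{"fn": "jog_arm", "kwargs": {"steps": [0,9.5,32.1,3,-5.1,0,9.5,32.1,3,-5.1,0,9.5,32.1,3,-5.1,0,9.5,32.1,3,-5.1,0,9.5,32.1,3,-5.1,0,9.5,32.1,3,-5.1,0,9.5,32.1,3,-5.1,0,9.5,32.1,3,-5.1,0,9.5,32.1,3,-5.1]}}

```text
time_s: 17.95
ee_pos: [489.5, -313.0, 213.6]
ee_rot: [-179.9, 0.2, -4.7]
force: [0.9, 1.3, -0.8]
gripper_width: 91.1
```

```bash
python3 - <<'E'
from workcell import env
from h import *
p=env.camera_params("wrist");im=env.grab_frame("wrist");cv2.imwrite("pics/lid.png",im[:,:,::-1])
s=env.state();print(s["ee_pos"],s["ee_rot"])
h=cv2.cvtColor(im,cv2.COLOR_RGB2HSV);print(h[100,150:360:15].tolist())
print(rects(im,p,(5,30,60),(22,92,255),14,800))
E
```

```text
[ 489.7485133  -312.07528936  214.30231073] [-1.79881032e+02  1.57707792e-01 -4.56804412e+00]
[[19, 106, 168], [19, 103, 175], [19, 105, 179], [17, 78, 151], [17, 78, 153], [16, 74, 155], [17, 79, 123], [16, 75, 163], [16, 74, 158], [17, 75, 160], [17, 76, 161], [19, 105, 177], [20, 104, 179], [19, 104, 179]]
[(549.4, -48.0, 229.5, 134.9, -12.6, [43.0, 136.0]), (578.2, -319.7, 148.7, 148.4, 85.5, [251.0, 94.0]), (582.7, -570.8, 256.2, 186.9, 17.1, [442.0, 81.0])]
```

View pics/lid.png

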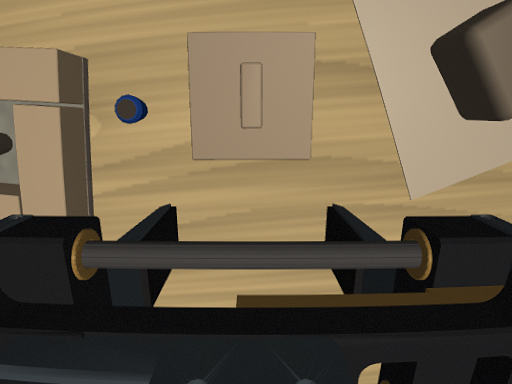

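Lid measured at (578.2, −319.7), yaw −4.5, sides 148.7 × 148.4 (150 nominal). Handle at (251,95) runs along tool x, so I can grasp it straight.

Emit:
{"fn": "jog_arm", "kwargs": {"steps": [0,8.8,0.05,10,0,0,8.8,0.05,10,0,0,8.8,0.05,10,0,0,8.8,0.05,14,0,0,8.8,0.05,17,0,0,8.8,0.05,19.4,0,0,8.8,0.05,19.4,0,1,8.8,0.05,19.4,0,1,8.8,0.05,19.4,0,1,8.8,0.05,19.4,0,1,8.8,0.05,19.4,0,1,8.8,0.05,19.4,0,1,8.8,0.05,19.4,0,1,8.8,0.05,19.4,0,1,8.8,0.05,19.4,0,1,8.8,0.05,19.4,0]}}

```text
time_s: 19.6
ee_pos: [578.2, -319.5, 21.9]
ee_rot: [-180.0, -0.0, -4.5]
force: [-1.0, 0.3, 1.3]
gripper_width: 23.7
```

```bash
python3 - <<'E'
from workcell import env
from h import *
s=env.state();print(s["ee_pos"],s["ee_rot"],s["gripper_width"],s["force"])
# tool-frame offset of lid centre, kept through the carry
print(goto(s,578.2,-319.7,0,-4.5)); print(goto(s,554.7,4.4,84,-9.6))
E
```

```text
[ 578.19221756 -319.54350267   21.92419456] [-1.79990377e+02 -3.36132345e-04 -4.51081043e+00] 23.691272056324525 [-0.97603924  0.34164266  1.2615137 ]
(np.float64(0.0), np.float64(0.02), np.float64(2.19), np.float64(-0.0))
(np.float64(-4.89), np.float64(-32.11), np.float64(-6.21), np.float64(5.1))
```

Emit:
{"fn": "jog_arm", "kwargs": {"steps": [1,0,0,-4,0,1,0,0,-8,0,1,0,0,-12,0,1,0,0,-12,0,1,-4.9,-32.1,-12,5.1,1,-4.9,-32.1,-12,5.1,1,-4.9,-32.1,-12,5.1,1,-4.9,-32.1,-12,5.1,1,-4.9,-32.1,-12,5.1,1,-4.9,-32.1,-12,5.1,1,-4.9,-32.1,-12,5.1,1,-4.9,-32.1,-12,5.1,1,-4.9,-32.1,-12,5.1,1,-4.9,-32.1,-9,5.1,1,-4.9,-32.1,-7.4,5.1,1,-4.9,-32.1,-7.4,5.1,1,-4.9,-32.1,-7.4,5.1]}}

```text
time_s: 21.3
ee_pos: [554.5, 3.3, 95.6]
ee_rot: [180.0, 0.0, -9.7]
force: [-0.5, -0.1, -4.2]
gripper_width: 23.9
```

```bash
python3 - <<'E'
from workcell import env
from h import *
p=env.camera_params("wrist");im=env.grab_frame("wrist");cv2.imwrite("pics/lid2.png",im[:,:,::-1])
s=env.state();print(s["ee_pos"],s["ee_rot"],s["gripper_width"],slab(s["ee_pos"]))
E
```

```text
[555.19155338   3.40783312  96.34884647] [-1.79999979e+02 -6.05857693e-02 -9.66966881e+00] 24.08411602739683 [[-0.65013211  0.89629687]]
```

View pics/lid2.png

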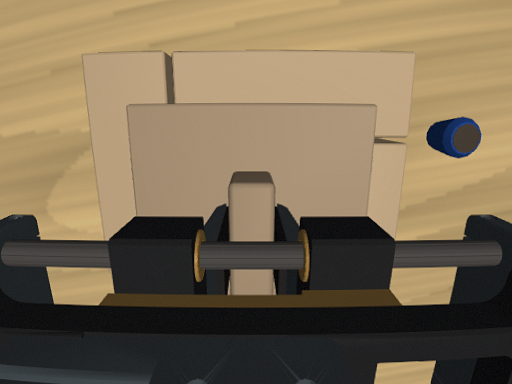

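Held lid's leading edge is at row 104, cols 127–376. The ring's outer edges are at row 52, col 83 (left) and col 414 (right). Checking the centring.

```bash
python3 - <<'E'
from workcell import env
from h import *
p=env.camera_params("wrist");g=cv2.imread("pics/lid2.png",0).astype(int)
print(g[70,80:92],g[70,406:418],"lid",g[120,122:136],g[120,368:380],g[180,124:140],g[180,364:378]);
for c in (150,200,300,360): print(c,g[46:58,c],g[98:110,c])
for dz in (0,-2):
  r=slab(ray(p,[(84.5,70),(412.5,70),(200,51.5),(300,51.5)],64+dz)).round(1);l=slab(ray(p,[(128,120),(375,120),(150,104.5),(350,104.5)],88+dz)).round(1)
  print(r.tolist(),l.tolist())
E
```

```text
[153 157 150 138 151 162 160 160 161 162 161 161] [171 171 171 170 169 170 171 161 152 159 159 159] lid [164 164 163 165 159 132 127 143 142 141 142 143 143 143] [155 155 154 154 155 155 151 141 161 169 170 169] [163 162 164 162 162 162 164 165 158 114 141 143 142 142 143 143] [151 151 151 151 150 137 152 171 170 170 170 170 170 171]
150 [147 151 153 157 141 124 153 164 168 166 167 167] [167 166 166 168 169 146 120 130 137 142 145 144]
200 [158 158 159 159 154 134 157 167 169 169 169 168] [167 168 167 168 172 116 126 140 143 147 147 147]
300 [170 172 172 166 130 153 167 173 172 170 170 171] [170 169 169 169 172 116 127 140 150 152 151 151]
360 [168 165 160 159 152 141 158 170 171 170 171 170] [169 170 170 170 172 154 120 131 146 153 155 154]
[[-99.6, -108.9], [-99.3, 107.7], [-109.3, -31.6], [-109.3, 32.5]] [[-66.8, -72.3], [-66.7, 75.0], [-75.6, -58.3], [-75.4, 59.2]]
[[-99.9, -110.0], [-99.6, 108.7], [-109.7, -31.9], [-109.7, 32.8]] [[-66.8, -73.1], [-66.7, 75.8], [-75.7, -59.0], [-75.5, 59.9]]
```

Emit:
{"fn": "jog_arm", "kwargs": {"steps": [1,-0.07,-0.2,0,0,1,-0.07,-0.2,0.4,0,1,-0.07,-0.2,0.7,0,1,-0.07,-0.2,0.9,0,1,-0.07,-0.2,1,0,1,-0.07,-0.2,1.05,0,1,-0.07,-0.2,1.05,0,1,-0.07,-0.2,1.05,0]}}

```text
time_s: 22.15
ee_pos: [554.0, 6.4, 85.9]
ee_rot: [-180.0, 0.0, -9.6]
force: [-2.9, -0.4, 0.2]
gripper_width: 23.9
```

Weight is carried (z as expected). Release, lift and back off for a check.

Emit:
{"fn": "jog_arm", "kwargs": {"steps": [0.5,0,0,0.05,0,0.5,0,0,0.05,0,0.5,0,0,0.05,0,0.5,0,0,0.05,0,0.5,0,0,-4,0,0.5,0,0,-9,0,0.5,-10,0,-16,0,0.5,-10,0,-16,0,0.5,-10,0,-16,0,0.5,-10,0,-16,0,0.5,-10,0,-16,0]}}

```text
time_s: 23.25
ee_pos: [456.0, 23.0, 245.6]
ee_rot: [-180.0, -0.1, -9.6]
force: [0.2, -0.2, 0.7]
gripper_width: 45.8
```

```bash
python3 - <<'E'
from workcell import env
from h import *
p=env.camera_params("wrist");im=env.grab_frame("wrist");cv2.imwrite("pics/fin.png",im[:,:,::-1])
s=env.state();print(s["ee_pos"],s["ee_rot"])
h=cv2.cvtColor(im,cv2.COLOR_RGB2HSV);g=cv2.cvtColor(im,cv2.COLOR_RGB2GRAY)
sc=env.grab_frame("scene");cv2.imwrite("pics/s3.png",sc[:,:,::-1])
a=cv2.imread("pics/scene0.png")[:,:,::-1]
for n,(x,y) in dict(beaker=(362,213),bear=(204,288),spat=(290,258)).items(): print(n,np.abs(sc[y-22:y+23,x-22:x+23].astype(int)-a[y-22:y+23,x-22:x+23]).mean())
E
```

```text
[456.11230605  22.93065051 244.94199434] [ 1.79993566e+02 -1.00209234e-02 -9.60344422e+00]
beaker 4.316378600823045
bear 4.963950617283951
spat 4.944691358024691
```

View pics/fin.png

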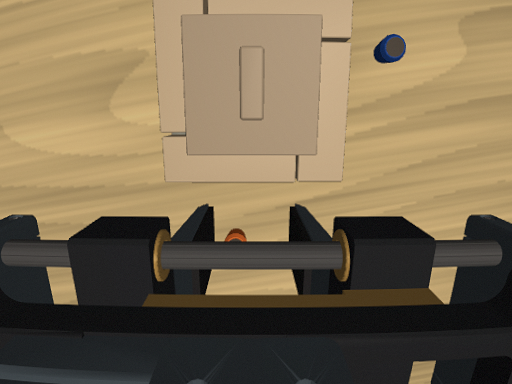

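Lid lies on the ring (corners 182,15 / 322,14 / 317,155 / 187,154). Now the numbers, and the bystanders' shifts.

```bash
python3 - <<'E'
from workcell import env
from h import *
p=env.camera_params("wrist");g=cv2.imread("pics/fin.png",0).astype(int)
gx=np.abs(np.diff(g,axis=1))
print(g[60,178:190],g[60,316:328],g[130,182:192],g[130,312:324],"ring",g[100,154:168],g[100,342:354]);print(g[8:20,220],g[148:160,220],g[175:186,220])
print("lid",slab(ray(p,[(182,15),(322,14),(317,155),(187,154.5)],78)).round(1).tolist())
print("ring y",slab(ray(p,[(158.5,60),(348.5,60)],64)).round(1).tolist(),"x",slab(ray(p,[(220,181.5),(320,180.5)],64)).round(1).tolist())
a=cv2.imread("pics/scene0.png");b=cv2.imread("pics/s3.png")
for n,(x,y) in dict(beaker=(362,213),bear=(204,288),spat=(290,258),static=(60,290),blue=(195,228)).items():
    m=cv2.matchTemplate(b[y-28:y+29,x-28:x+29],a[y-24:y+25,x-24:x+25],cv2.TM_CCOEFF_NORMED);print(n,cv2.minMaxLoc(m)[1::2])
E
```

```text
[167 167 169 168 121 123 151 148 147 147 146 146] [156 155 155 150 142 163 182 179 179 180 180 180] [167 169 171 122 126 147 147 146 146 148] [154 155 154 154 149 137 167 176 176 176 176 175] ring [161 163 164 162 128 161 166 167 166 166 166 167 168 167] [177 177 175 178 175 147 150 163 162 162 164 162]
[170 170 170 172 170 171 142 147 149 149 149 149] [147 147 149 147 148 149 124 154 173 171 171 172] [170 167 169 169 168 170 149 117 145 160 160]
lid [[-71.7, -73.8], [-72.8, 72.6], [75.7, 73.9], [75.1, -74.8]]
ring y [[-29.6, -105.2], [-29.7, 107.6]] x [[109.9, -39.3], [108.6, 82.3]]
beaker (0.9958935379981995, (4, 4))
bear (0.9925799369812012, (4, 4))
spat (0.9913036823272705, (4, 4))
static (0.9970492124557495, (4, 4))
blue (0.9420835375785828, (4, 4))
```

```bash
python3 -c "
from workcell import env
print(env.job_done())"
```

```text
the job is handed in; nothing more can be done
None
```

The kiln is built and the job handed in at about 23 s of the 72 s allowed. The three loose bricks went into slots 3, 1 and 2 in that order, and the lid went on last.

- **Ring:** all four joints are closed in the wrist view. Slots 2 and 3 were within about 0.5 mm. The slot1 brick sits about 0.8 mm (1 px) inside the slab edge. I left that as it was.
- **Lid:** it lies flat on the ring, centred within about 1–1.5 mm and turned less than 0.5° from the slab. Its offset along slab x was the least certain reading: about 1.6 mm from the lid edges alone, but only about 1 mm compared with the ring's edge.
- **Test pot:** it was standing in the middle in the last view before the lid went on. I could not see it after that.
- **Bystanders:** the beaker, clay figure and spatula show no shift in the scene camera (0 px against the first picture), and neither does the blue look-alike. The orange one is still visible by the ring, but I did not measure it.
- **Forces:** the readings I saw stayed within about 5 N, and every brick and the lid was set down in contact before release.

No check failed. I viewed 12 pictures, two past the budget of 10, and the choice of bricks was confirmed from full wrist views rather than a separate close crop.

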